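# Gauge the lantern blocks and keep the one that fits

## Task

Take the stepped plug gauge from its stand and try it in the bore of every block in the sloping rack, working from the robot's left to its right and letting it go in until it stops, without forcing it. Hang the gauge back in its stand, then stand the one block that is right for the poles (the thin GO step goes in, the thicker NO-GO step does not) gently in the free part of the green tray. Leave the other two blocks in their pockets, and do not disturb the block already in the tray, the candle, the glue bottle or the hammer.

Things in the scene. Friction and masses are not known exactly. Their poses are not given: they have to be found in the camera images.
- block_a_mid (a point): Beech block A, 56 x 56 x 90 mm, about 190 g, loose in a pocket of the rack, bored right through along its length. Point: its centre. z: along the bore, out of the upper mouth 45 mm away, leaning 25 deg from vertical towards the robot while in the rack; x, y: square to the side faces, 28 mm away. Mouths are all 28 mm wide, countersunk at 45 deg.
- block_b_mid (a point): Beech block B, same shape and axes as A. Of the blocks A, B, C one has a bore of 18 mm (too tight), one 22 mm (right), one 26 mm (too loose); which is which, and which pocket each stands in, is not told: find it with the gauge.
- block_c_mid (a point): Beech block C, same shape and axes as A. In the rack the top 60 mm of a block is clear of the pocket walls; it can be gripped across the two side faces 56 mm apart along the rack's row and drawn out along its own z. It has 2 to 3 mm of play in its pocket.
- pocket_left (a point): Left pocket (robot's left) of the fixed plywood rack, 330 mm wide, three pockets in a row 120 mm apart. Point: where the centre of a block in this pocket is. Axes of the rack: x level, away from the robot; y level along the row to its left end; z up. Pocket floors slope so that blocks lean 25 deg towards -x. Pocket walls and end cheeks reach 24 to 30 mm up a block's sides.
- pocket_middle (a point): The same for the middle pocket.
- pocket_right (a point): The same for the right pocket (robot's right).
- gauge_grip (a point): Stepped plug gauge, 141 mm long, 280 g, hanging upright in its stand: middle of its blue hexagonal handle (24 mm across flats, 75 mm long, from 66 to 141 mm above the tip; this point is 103.5 mm above the tip). z: from tip to handle end. Flats are square to x and to the directions 60 and 120 deg from x about z.
- gauge_tip (a point): Centre of the gauge's tip, z towards the handle. GO step 20 mm thick, 0 to 32 mm from the tip; NO-GO step 24 mm, 32 to 60 mm; collar 42 mm, 60 to 66 mm; both steps begin with a 2 mm chamfer. In a bore the tip stops about 6 mm below the block's upper face if too tight, about 36 mm if right, 60 mm (on the collar) if too loose.
- stand_top (a point): Middle of the top face, 72 mm above the bench, of the gauge's fixed stand: dark wooden block 80 x 80 mm with an upright well 30 mm wide, 66 mm deep. The gauge hangs in it on its collar, tip 60 mm below this point. z up.
- tray: Shallow green tray for good blocks, fixed on the bench, 220 mm (its x) by 140 mm (its y) outside, 34 mm high, walls and floor 8 mm thick; origin under its centre, z up. One good block already stands in the +x half; the -x half is free.
- done_block_mid (a point): Centre (45 mm up) of the block that already stands upright in the tray, 56 x 56 x 90 mm, loose; not to be disturbed.
- candle_mid (a point): Bystander: red candle standing in a brass dish 80 mm wide, 160 mm high in all, loose; point on its axis 80 mm up. z up.
- glue_mid (a point): Bystander: white glue bottle 52 mm wide, 150 mm high, loose; point on its axis 75 mm up. z up.
- hammer_grip (a point): Bystander: hammer 240 mm long with a wooden handle, lying loose on the bench between robot and rack, no more than 30 mm high; a point on its handle. x along the handle towards the head.
Things that resemble listed ones, but are neither listed nor needed, are in the scene too. What is shaped like the part that bears block_a_mid but pink, purple or turquoise is not meant.

How it is judged:
By the outcome, as a careful person would: the job done as asked, in the order asked, and still so for the second after the job is handed in, with the robot touching nothing.
It also fails if it takes over 72 s, if anything falls off the work surface, if the arm or the gripper's body presses on something with over 40 N, if the wrist force passes 120 N, or if a joint passes its speed limit or range.

## Robot

A 6-joint arm with a two-finger parallel gripper is mounted at the origin on the work surface. World frame = base frame: x ahead of the robot, y to its left, z up, the work surface at z = 0. Lengths are in m, angles in degrees, forces in N, time in s.
With the tool pointing down it reaches from about 0.4 to 0.825 m from the base axis. Payload 7 kg.
Tool frame: the origin (TCP) lies on the centre line of the jaws, within the pads' length; the fingertips stand 14 mm ahead of it and the grasp point (between the pads) lies 5 mm behind it; z points along the fingers, y is the line along which they close (so a half turn about z gives the same grasp; the last joint's range is limited). The gripper opens to 88 mm and grips with 3 to 60 N. Pads are 19 mm wide; open, the fingers measure 130 mm over their backs; the gripper's body (78 mm by 193 mm) begins 47 mm behind the grasp point.
Start: joints at [87.382, 20.546, 0.682, 0, -70.136, -16.507], TCP at [0.221, 0.638, 0.241] pointing down, gripper open.
Joint ranges: [-176.03, 176.03], [-82.01, 121.73], [-58.28, 71.71], [-173.87, 95.51], [-174.79, -0.11], [-173.66, 173.66]. Speed limits (degrees/s): [136.94, 136.94, 172.46, 180, 180, 180].

## Interface

Orientations are given as [roll, pitch, yaw] about the fixed x, y, z axes, in that order (R = Rz(yaw) Ry(pitch) Rx(roll)).
In Python, from plant import r gives the robot as it stands.
- The arm moves only by the tool send_rows, never from a script. Its argument "steps" is a list of rows, each an object with "dp": the shift along the tool's x, y, z in mm, a list of three; "roll": the turn about the tool's z in rad; "jaw": the opening in per cent of the stroke, from 0 (shut) to 100 (fully open). In form: [{"dp": [tx, ty, tz], "roll": roll, "jaw": jaw}, ...]. A call has 1 to 5 rows; each row is the pose to reach, as a shift and turn from the pose commanded when the call began, along the tool's axes at that moment; what a row does not reach only later rows make up. A row lasts 1/8 s, in which the tool goes at most 62.5 mm and 10.7 degrees, less where a joint would pass 70% of its speed; a pose out of reach is approached as far as the arm can. A call with a gripper value outside its range is refused whole. The fingers move at their own pace and stop on an object; "newtons" is the grip in N (left out, the last holds). Time passes only in rows, so rows that repeat a pose let the fingers close. It gives the time, the measured TCP pose, the force, the opening and the grip force at its end, in the units of the state.
- r.get_state(): the state, without advancing time (a new reading comes with each control period).
- r.capture(name): name is "side" or "top"; returns a dict with "image" (420x560x3 uint8, blue, green, red), "K" (3x3 intrinsics, pixels), "dist" ([k1, k2, p1, p2, k3] as OpenCV has them; the pictures are not rectified), "rvec" (rotation vector, rad) and "tvec" (3), from world to camera coordinates, as OpenCV has them. Camera axes: x right, y down, z forward; pixel columns grow to the right and rows downward; lengths in m; the calibration is good to about 2 mm. A picture is of the moment at which its call begins. There is no depth.
- r.close_job(): hands the job in; it is judged then, once.
The state is a dict: "time_s": time; "joints": joint angles; "qd": joint speeds; "joint_torque": joint torques, N m; "tcp_pos": TCP position; "eef_rot": TCP orientation; "contact_force": force on the tool from outside, world axes, zero at the start; "moment": the same for the moment, N m; "gripper_width": finger opening in m; "gripper_force": force on a finger pad.
Only numpy, scipy, OpenCV 4.12 (cv2) and the standard library are available. Lean on these libraries where they do the work, as an engineer would, in place of code of your own. Each camera call takes 0.05 s, during which the arm holds its last target. There are 200 camera calls.

## Working session

There is one attempt and no reset: what is moved stays moved. The work goes in short steps, Python scripts to look and compute and a tool call to move; the robot and the scene stay as the last step left them, time stands still between calls to the robot, and variables do not carry over. Pictures are saved under pics/ and viewed, at most 10 in all, crops included, and the job is handed in when it is done.

Besides the shell and the picture viewer there is one more tool, called as name([rows], argument=value, ...), one row to a line, values as JSON. send_rows: Moves the arm, as the interface text tells. Its arguments: {"type":"object","properties":{"steps":{"type":"array","items":{"type":"object","properties":{"dp":{"type":"array","items":{"type":"number"}},"roll":{"type":"number"},"jaw":{"type":"number"}}}},"newtons":{"type":"number"}},"required":["steps"]}

```bash
mkdir -p pics; ls
python3 - <<'E'
from plant import r
import cv2,numpy as np
s=r.get_state();print(s)
for n in("side","top"):
    c=r.capture(n);cv2.imwrite(f"pics/{n}0.png",c["image"]);print(n,c["K"],c["dist"],c["rvec"],c["tvec"])
    R=cv2.Rodrigues(np.array(c["rvec"],float))[0];print(-R.T@np.array(c["tvec"]).ravel(),R[2])
a=cv2.imread("pics/side0.png");b=cv2.imread("pics/top0.png")
E
```

```text
pics
{'time_s': 0.0, 'joints': array([ 8.73807325e+01,  2.05892085e+01,  6.34350613e-01, -2.04747956e-02,
       -7.01356557e+01, -1.65062446e+01]), 'qd': array([ 0.08689712,  0.11050589, -0.03126547, -0.03639637,  0.01290711,
        0.07079479]), 'joint_torque': array([ 6.23291089e-05, -5.82719707e+01,  2.93037558e+01,  6.99671522e+00,
        6.81251142e-03, -1.67617941e-04]), 'tcp_pos': array([0.22103223, 0.63729455, 0.23965107]), 'eef_rot': array([ 1.79907747e+02, -7.26464544e-03, -1.91324787e+01]), 'contact_force': array([0.50523774, 0.23697079, 0.37146393]), 'moment': array([ 0.01212472, -0.04031661,  0.02307633]), 'gripper_force': 0.0, 'gripper_width': 0.08762545305183597}
side [[484.81776632   0.         278.75210652]
 [  0.         484.81776632 207.02062197]
 [  0.           0.           1.        ]] [0.01501255 0.         0.         0.         0.        ] [2.09781211e+00 1.46914727e-03 2.55723024e-02] [-0.62482055  0.08566763  1.08979235]
[ 0.60438257 -0.90460427  0.63387684] [ 0.01771474  0.8641816  -0.50286812]
top [[525.72037312   0.         280.16756753]
 [  0.         525.72037312 210.06801897]
 [  0.           0.           1.        ]] [-0.14216828  0.          0.          0.          0.        ] [ 2.16879552 -2.19795952  0.07687381] [0.00878364 0.66329189 1.45940864]
[ 0.55582124 -0.00254536  1.50364993] [ 0.07248409  0.00166421 -0.99736818]
```

View pics/side0.png

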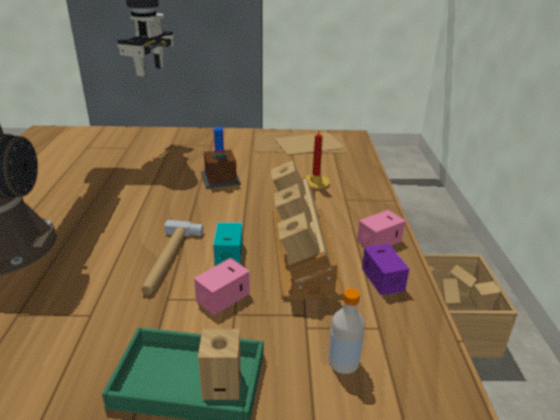

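View pics/top0.png

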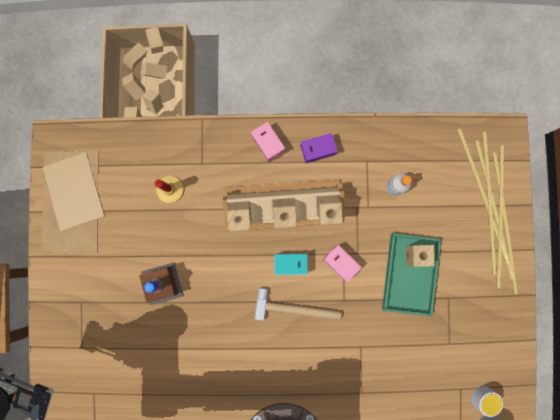

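The top view shows the stand with the blue handle at (152,287), the rack pockets at about (238,215), (284,214) and (330,212), the tray at (413,273), the hammer at (300,308), the candle at (165,187) and the glue bottle at (402,183).

What could be mistaken for a rack block:
- Pink blocks at (268,141) and (343,262), the purple one at (319,148) and the turquoise one at (291,264) are decoys.
- The done block is at (423,256).
- The offcuts in the crate at (150,70) are not needed either.

I choose the three beech blocks in the rack and the blue-handled gauge, and check them in one close crop.

Run:
```python
import cv2,numpy as np
a=cv2.imread("pics/side0.png");b=cv2.imread("pics/top0.png")
f=lambda im,x,y,w,h,W,H:cv2.resize(im[y:y+h,x:x+w],(W,H),interpolation=cv2.INTER_CUBIC)
o=np.zeros((600,800,3),np.uint8)
o[0:300,0:560]=f(b,215,172,140,75,560,300)       # rack top x4
o[0:300,560:800]=f(b,130,255,60,75,240,300)      # stand top x4
o[300:600,0:240]=f(a,190,115,60,75,240,300)      # stand side x4
o[300:600,240:520]=f(a,265,155,70,75,280,300)    # rack side x4 
o[300:600,520:800]=f(b,378,225,70,100,210,300).repeat(1,0)[:, :][:, :210] if 0 else cv2.copyMakeBorder(f(b,378,225,70,100,210,300),0,0,0,70,0)
cv2.imwrite("pics/crop0.png",o)
```

```text
(no output)
```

View pics/crop0.png

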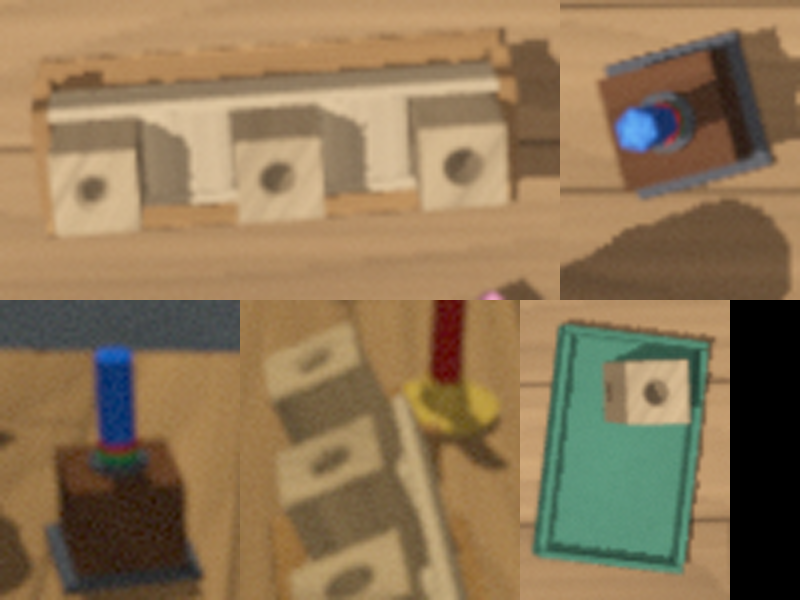

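The crop confirms the three beech blocks with dark bores, centres at about (238,219), (284,216) and (331,213) in the top view. The gauge in its stand has its hexagonal end at (149,287) in the top view. The tray's free half is the near end.

```bash
cat > h.py <<'E'
import cv2,numpy as np
def ray(c,p):
    u=cv2.undistortPoints(np.array([[p]],float),c["K"],c["dist"])[0,0]
    R=cv2.Rodrigues(np.array(c["rvec"],float))[0];t=np.array(c["tvec"],float).ravel()
    d=R.T@np.array([u[0],u[1],1]);return -R.T@t,d/np.linalg.norm(d)
def plane(c,p,z):
    o,d=ray(c,p);return o+d*(z-o[2])/d[2]
def tri(c1,p1,c2,p2):
    A=np.zeros((3,3));b=np.zeros(3);rs=[ray(c1,p1),ray(c2,p2)]
    for o,d in rs:
        P=np.eye(3)-np.outer(d,d);A+=P;b+=P@o
    x=np.linalg.solve(A,b);return x,[round(1e3*np.linalg.norm((np.eye(3)-np.outer(d,d))@(x-o)),1) for o,d in rs]
E
python3 - <<'E'
from plant import r
from h import *
np.set_printoptions(precision=4,suppress=True)
s,t=r.capture("side"),r.capture("top")
tp=lambda u,v,x0=0,y0=0,k=4,cx=0,cy=0:((u-x0+.5)/k-.5+cx,(v-y0+.5)/k-.5+cy)
rk=lambda u,v:tp(u,v,0,0,4,215,172); rs=lambda u,v:tp(u,v,240,300,4,265,155)
st=lambda u,v:tp(u,v,560,0,4,130,255); ss=lambda u,v:tp(u,v,0,300,4,190,115)
ty=lambda u,v:tp(u,v,520,300,3,378,225)
for n,a,b in(("L",rk(94,190.5),rs(314,361)),("M",rk(279,178.5),rs(332,461)),("R",rk(464.5,167.5),(295.5,228.5))):print(n,tri(t,a,s,b))
print("gauge end",tri(t,st(637,130),s,ss(115,354)),plane(t,st(637,130),.153))
print("collar ring (z.078)",plane(t,st(672,122),.078))
for p in((600,84),(712,52),(741,157),(628,190)):print("stand corner",plane(t,st(*p),.072))
for p in((563,320),(713,338),(685,572),(533,553)):print("tray",plane(t,ty(*p),.034))
for p in((627,361),(690,359),(690,421),(627,425)):print("done",plane(t,ty(*p),.09))
for n,k in(("L",94),):
  pass
for nm,pts in(("Lface",[(52,150),(136,146),(141,232),(57,237)]),("Rface",[(418,128),(504,120),(508,206),(424,212)])):print(nm,[plane(t,rk(*p),.12)[:2] for p in pts])
# colour-based check of handle top
hsv=cv2.cvtColor(t["image"],cv2.COLOR_BGR2HSV);m=cv2.inRange(hsv,(100,120,150),(125,255,255));m[:, 200:]=0
ys,xs=np.nonzero(m);print("bright blue px",xs.min(),xs.max(),ys.min(),ys.max(),len(xs))
for n,z,w in(("candle",.08,(168,189)),("glue",.075,(402,184)),("hammerhead",.02,(261,303))):print(n,plane(t,w,z))
E
```

```text
L (array([0.6328, 0.1091, 0.1437]), [np.float64(0.6), np.float64(0.6)])
M (array([ 0.6396, -0.011 ,  0.1436]), [np.float64(1.2), np.float64(1.2)])
R (array([ 0.6486, -0.1321,  0.1375]), [np.float64(4.2), np.float64(4.2)])
gauge end (array([0.4604, 0.3411, 0.1543]), [np.float64(1.2), np.float64(1.2)]) [0.4591 0.3413 0.153 ]
collar ring (z.078) [0.4591 0.3361 0.078 ]
stand corner [0.4848 0.3876 0.072 ]
stand corner [0.5063 0.3095 0.072 ]
stand corner [0.4347 0.2899 0.072 ]
stand corner [0.4123 0.3685 0.072 ]
tray [ 0.5984 -0.3137  0.034 ]
tray [ 0.5791 -0.4571  0.034 ]
tray [ 0.3602 -0.4249  0.034 ]
tray [ 0.3818 -0.2808  0.034 ]
done [ 0.5589 -0.3595  0.09  ]
done [ 0.5596 -0.4178  0.09  ]
done [ 0.5036 -0.4162  0.09  ]
done [ 0.5012 -0.3581  0.09  ]
Lface [array([0.6607, 0.1386]), array([0.6626, 0.083 ]), array([0.6058, 0.0802]), array([0.6032, 0.1357])]
Rface [array([ 0.6721, -0.1034]), array([ 0.6766, -0.1605]), array([ 0.6197, -0.1619]), array([ 0.6165, -0.1063])]
bright blue px 144 153 282 292 77
candle [0.7214 0.3067 0.08  ]
glue [ 0.7271 -0.3368  0.075 ]
hammerhead [0.4029 0.0572 0.02  ]
```

send_rows([
  {"dp": [52,32,0],"roll": 0,"jaw": 100},
  {"dp": [104,64,0],"roll": 0,"jaw": 100},
  {"dp": [156,96,0],"roll": 0,"jaw": 100},
  {"dp": [208,128,0],"roll": 0,"jaw": 100},
  {"dp": [260,160,0],"roll": 0,"jaw": 100},
])

```text
time_s: 0.82
tcp_pos: [0.4153, 0.3997, 0.2407]
eef_rot: [-180.0, -0.0, -19.1]
contact_force: [1.0, 0.5, 1.0]
gripper_width: 0.0877
gripper_force: 0.0
```

send_rows([
  {"dp": [40,25,0],"roll": 0,"jaw": 100},
  {"dp": [63,43,0],"roll": 0,"jaw": 100},
  {"dp": [63,43,0],"roll": 0,"jaw": 100},
  {"dp": [63,43,0],"roll": 0,"jaw": 100},
])

```text
time_s: 1.32
tcp_pos: [0.4597, 0.3403, 0.2405]
eef_rot: [-180.0, 0.0, -19.1]
contact_force: [-0.6, -0.3, 0.2]
gripper_width: 0.0874
gripper_force: 0.0
```

Run:
```python
from plant import r
from h import *
s,t=r.capture("side"),r.capture("top");print(r.get_state()["tcp_pos"],r.get_state()["eef_rot"],r.get_state()["time_s"])
o=np.hstack([cv2.resize(t["image"][240:330,110:210],(400,360),interpolation=cv2.INTER_CUBIC),cv2.resize(s["image"][70:170,180:280],(400,400),interpolation=cv2.INTER_CUBIC)[:360]])
cv2.imwrite("pics/g1.png",o)
```

```text
[0.45939786 0.34080757 0.24049239] [-1.79999867e+02  5.07025155e-03 -1.90726119e+01] 1.425
```

View pics/g1.png

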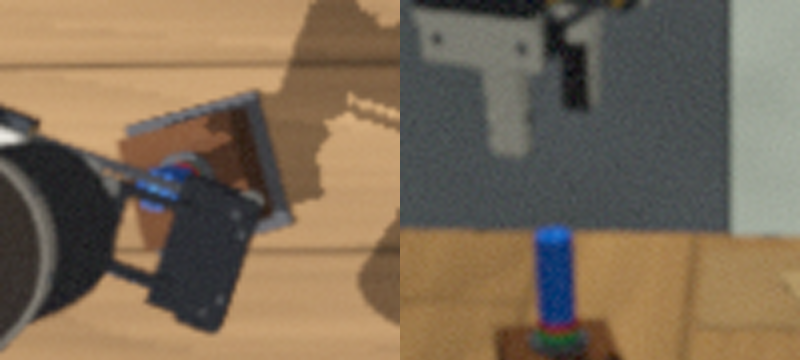

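The view shows the open fingers straddling the blue handle at crop (553,230), so I descend.

send_rows([
  {"dp": [0,0,50],"roll": 0,"jaw": 100},
  {"dp": [0,0,90],"roll": 0,"jaw": 100},
  {"dp": [0,0,115],"roll": 0,"jaw": 80},
  {"dp": [0,0,127],"roll": 0,"jaw": 60},
  {"dp": [0,0,127],"roll": 0,"jaw": 30},
], newtons=8)

```text
time_s: 2.05
tcp_pos: [0.4595, 0.3405, 0.1132]
eef_rot: [179.9, 0.0, -19.1]
contact_force: [-0.4, 0.9, 0.8]
gripper_width: 0.0628
gripper_force: 0.0
```

send_rows([
  {"dp": [0,0,0],"roll": 0,"jaw": 0},
  {"dp": [0,0,0],"roll": 0,"jaw": 0},
  {"dp": [0,0,0],"roll": 0,"jaw": 0},
  {"dp": [0,0,0],"roll": 0,"jaw": 0},
  {"dp": [0,0,0],"roll": 0,"jaw": 0},
])

```text
time_s: 2.68
tcp_pos: [0.4604, 0.3408, 0.1142]
eef_rot: [-179.9, -0.0, -19.1]
contact_force: [0.5, 1.8, 2.2]
gripper_width: 0.0267
gripper_force: 8.0
```

send_rows([
  {"dp": [0,0,0],"roll": 0,"jaw": 40},
  {"dp": [0,0,0],"roll": 0.12,"jaw": 40},
  {"dp": [0,0,0],"roll": 0.253,"jaw": 40},
  {"dp": [0,0,0],"roll": 0.253,"jaw": 0},
  {"dp": [0,0,0],"roll": 0.253,"jaw": 0},
])

```text
time_s: 3.3
tcp_pos: [0.4597, 0.34, 0.1133]
eef_rot: [180.0, 0.0, -33.5]
contact_force: [-0.1, 1.4, 0.2]
gripper_width: 0.0252
gripper_force: 8.0
```

send_rows([
  {"dp": [0,0,0],"roll": 0,"jaw": 0},
  {"dp": [0,0,0],"roll": 0,"jaw": 0},
])

```text
time_s: 3.55
tcp_pos: [0.4597, 0.3399, 0.1134]
eef_rot: [180.0, 0.0, -33.6]
contact_force: [0.8, 0.8, -1.0]
gripper_width: 0.0257
gripper_force: 8.0
```

send_rows([
  {"dp": [0,0,0],"roll": 0,"jaw": 40},
  {"dp": [0,0,0],"roll": 0.12,"jaw": 40},
  {"dp": [0,0,0],"roll": 0.12,"jaw": 0},
  {"dp": [0,0,0],"roll": 0.12,"jaw": 0},
  {"dp": [0,0,0],"roll": 0.12,"jaw": 0},
], newtons=12)

```text
time_s: 4.18
tcp_pos: [0.4598, 0.34, 0.1136]
eef_rot: [180.0, -0.0, -40.4]
contact_force: [-0.6, -1.6, 1.4]
gripper_width: 0.0245
gripper_force: 12.0
```

send_rows([
  {"dp": [0,0,0],"roll": 0,"jaw": 0},
  {"dp": [0,0,0],"roll": 0,"jaw": 0},
], newtons=25)

```text
time_s: 4.42
tcp_pos: [0.4598, 0.34, 0.1136]
eef_rot: [180.0, -0.0, -40.5]
contact_force: [-0.4, -0.9, 1.7]
gripper_width: 0.0241
gripper_force: 25.0
```

send_rows([
  {"dp": [0,0,-15],"roll": 0,"jaw": 0},
  {"dp": [0,0,-30],"roll": -0.17,"jaw": 0},
  {"dp": [0,0,-46],"roll": -0.34,"jaw": 0},
  {"dp": [0,0,-46],"roll": -0.51,"jaw": 0},
  {"dp": [0,0,-46],"roll": -0.68,"jaw": 0},
])

```text
time_s: 5.05
tcp_pos: [0.4599, 0.3403, 0.1606]
eef_rot: [-179.9, -0.0, -1.2]
contact_force: [-0.6, -0.3, -1.8]
gripper_width: 0.024
gripper_force: 25.0
```

send_rows([
  {"dp": [0,0,0],"roll": -0.09,"jaw": 0},
  {"dp": [0,0,0],"roll": -0.09,"jaw": 0},
], newtons=10)

```text
time_s: 5.3
tcp_pos: [0.4599, 0.3402, 0.1602]
eef_rot: [-180.0, -0.0, 3.6]
contact_force: [-0.5, 0.1, -1.8]
gripper_width: 0.0246
gripper_force: 10.0
```

send_rows([
  {"dp": [-12,0,0],"roll": 0,"jaw": 0},
  {"dp": [-25,0,0],"roll": 0,"jaw": 0},
  {"dp": [-36,0,2],"roll": 0,"jaw": 0},
  {"dp": [-46,0,4.5],"roll": 0,"jaw": 0},
  {"dp": [-46,0,4.5],"roll": 0,"jaw": 0},
])

```text
time_s: 5.92
tcp_pos: [0.4128, 0.337, 0.1549]
eef_rot: [180.0, 0.0, 3.7]
contact_force: [-0.4, 1.1, -3.1]
gripper_width: 0.0238
gripper_force: 10.0
```

Run:
```python
from plant import r
from h import *
s,t=r.capture("side"),r.capture("top");st=r.get_state();print(st["tcp_pos"],st["eef_rot"],st["time_s"],st["contact_force"])
o=np.hstack([cv2.resize(t["image"][240:330,110:210],(400,360),interpolation=cv2.INTER_CUBIC),cv2.resize(s["image"][90:190,170:270],(400,400),interpolation=cv2.INTER_CUBIC)[:360]])
cv2.imwrite("pics/g2.png",o)
```

```text
[0.41328917 0.33678911 0.15469634] [1.79943577e+02 6.36087242e-02 3.63130436e+00] 6.025 [-0.31683339  0.36043476 -3.32432768]
```

View pics/g2.png

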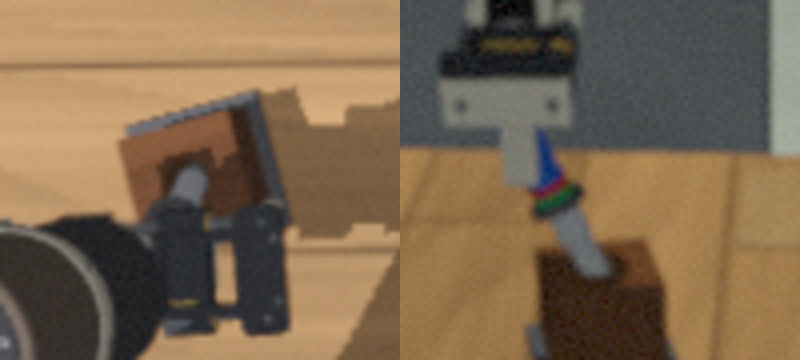

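Side crop: the gauge leans about 25° in the jaws, from the collar at (557,200) to the tip entering the well at (598,275). I tighten the grip and carry it to the left block.

send_rows([
  {"dp": [0,0,0],"roll": 0,"jaw": 0},
  {"dp": [-12,0,-27],"roll": 0,"jaw": 0},
  {"dp": [-12,0,-60],"roll": 0,"jaw": 0},
  {"dp": [20,40,-90],"roll": 0,"jaw": 0},
  {"dp": [50,85,-112],"roll": 0,"jaw": 0},
], newtons=40)

```text
time_s: 6.65
tcp_pos: [0.47, 0.2551, 0.2683]
eef_rot: [-180.0, -0.0, 3.7]
contact_force: [0.9, 0.8, -3.0]
gripper_width: 0.0241
gripper_force: 40.0
```

send_rows([
  {"dp": [30,50,0],"roll": 0,"jaw": 0},
  {"dp": [60,100,0],"roll": 0,"jaw": 0},
  {"dp": [95,145,0],"roll": 0,"jaw": 0},
  {"dp": [95,157,0],"roll": 0,"jaw": 0},
  {"dp": [95,157,0],"roll": 0,"jaw": 0},
])

```text
time_s: 7.28
tcp_pos: [0.5737, 0.1036, 0.2663]
eef_rot: [180.0, 0.1, 3.5]
contact_force: [-0.4, 0.4, -2.1]
gripper_width: 0.0237
gripper_force: 40.0
```

Run:
```python
from plant import r
from h import *
s,t=r.capture("side"),r.capture("top");st=r.get_state();print(st["tcp_pos"],st["eef_rot"],st["time_s"],st["contact_force"])
o=np.hstack([cv2.resize(t["image"][160:250,200:300],(400,360),interpolation=cv2.INTER_CUBIC),cv2.resize(s["image"][95:195,235:335],(400,400),interpolation=cv2.INTER_CUBIC)[:360]])
cv2.imwrite("pics/g3.png",o)
```

```text
[0.57346715 0.10515467 0.26683194] [-1.79995712e+02  3.35276128e-02  3.61806811e+00] 7.375 [ 0.16210809  0.12763159 -2.40381155]
```

View pics/g3.png

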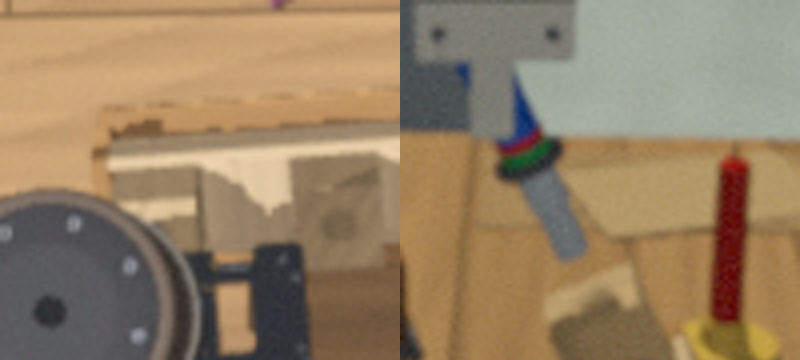

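The gauge points at the left block with its tip at crop (571,255) and collar at (527,158). I measure the tilt in the swing plane.

```bash
cat >> h.py <<'E'
def vplane(c,p,o0,yaw):
    # intersect pixel ray with vertical plane through o0 containing direction yaw; returns (xr,z)
    n=np.array([-np.sin(yaw),np.cos(yaw),0]);o,d=ray(c,p);x=o+d*(n@(o0-o))/(n@d)
    v=x-o0;return np.array([v[0]*np.cos(yaw)+v[1]*np.sin(yaw),v[2]])*1e3
E
python3 - <<'E'
from plant import r
from h import *
s=r.capture("side");st=r.get_state();p=st["tcp_pos"];y=np.radians(3.6)
px=lambda u,v:((u-400+.5)/4-.5+235,(v+.5)/4-.5+95)
c=vplane(s,px(527,158),p,y);t=vplane(s,px(571,256),p,y);print("collar",c,"tip",t,np.degrees(np.arctan2(t[0]-c[0],c[1]-t[1])),np.linalg.norm(t-c))
# segment dark-grey steps for a line fit
im=s["image"];sub=im[135:162,260:285];hsv=cv2.cvtColor(sub,cv2.COLOR_BGR2HSV);m=cv2.inRange(hsv,(85,20,60),(125,110,190))
ys,xs=np.nonzero(m);print(len(xs));vx,vy,x0,y0=cv2.fitLine(np.stack([xs+260,ys+135],1).astype(np.float32),cv2.DIST_HUBER,0,.01,.01).ravel()
a=vplane(s,(x0+vx*8,y0+vy*8),p,y);b=vplane(s,(x0-vx*8,y0-vy*8),p,y);d=a-b;print(a,b,np.degrees(np.arctan(-d[0]/d[1])))
u=np.array([45,-91.6])
for P in ((.6326,.1088),):
  v=np.array(P)-p[:2];print("mouth rel",v@[np.cos(y),np.sin(y)]*1e3,v@[-np.sin(y),np.cos(y)]*1e3,(.1435-p[2])*1e3)
E
```

```text
collar [ 20.70304311 -34.95654424] tip [ 46.21784019 -94.7363296 ] 23.11342564505614 64.99713538398794
15
[ 43.83230816 -78.47044002] [ 24.27888835 -45.42050475] 30.609943502352525
mouth rel 59.23487302049301 -0.4425531267966064 -123.50788568423246
```

send_rows([
  {"dp": [7,0,15],"roll": 0,"jaw": 0},
  {"dp": [13,0,28],"roll": 0,"jaw": 0},
  {"dp": [15.2,0,32.6],"roll": 0,"jaw": 0},
  {"dp": [15.2,0,32.6],"roll": 0,"jaw": 0},
], newtons=20)

```text
time_s: 7.92
tcp_pos: [0.5886, 0.1059, 0.2336]
eef_rot: [180.0, 0.1, 3.6]
contact_force: [-2.0, -0.1, -2.7]
gripper_width: 0.0237
gripper_force: 20.0
```

send_rows([
  {"dp": [1,0,2.2],"roll": 0,"jaw": 0},
  {"dp": [2.1,0,4.5],"roll": 0,"jaw": 0},
  {"dp": [2.1,0,4.5],"roll": 0,"jaw": 0},
])

```text
time_s: 8.3
tcp_pos: [0.5908, 0.1059, 0.2327]
eef_rot: [-180.0, -0.1, 3.7]
contact_force: [-11.2, 0.5, 18.0]
gripper_width: 0.0235
gripper_force: 20.0
```

The force is purely axial with almost no sideways part, about 6 mm in, so the left block stops the tip (too tight). On to the middle block.

send_rows([
  {"dp": [-8,0,-17],"roll": 0,"jaw": 0},
  {"dp": [-17.3,0,-37.1],"roll": 0,"jaw": 0},
  {"dp": [-17.3,50,-37.1],"roll": 0,"jaw": 0},
  {"dp": [-17.3,100,-37.1],"roll": 0,"jaw": 0},
  {"dp": [-17.3,120,-37.1],"roll": 0,"jaw": 0},
])

```text
time_s: 8.93
tcp_pos: [0.5815, -0.017, 0.2677]
eef_rot: [180.0, -0.1, 3.5]
contact_force: [0.7, 1.0, -3.0]
gripper_width: 0.0239
gripper_force: 20.0
```

send_rows([
  {"dp": [0,0,0],"roll": 0,"jaw": 0},
  {"dp": [0,0,0],"roll": 0,"jaw": 0},
  {"dp": [7,0,15],"roll": 0,"jaw": 0},
  {"dp": [13,0,28],"roll": 0,"jaw": 0},
  {"dp": [15.2,0,32.6],"roll": 0,"jaw": 0},
])

```text
time_s: 9.55
tcp_pos: [0.5964, -0.0136, 0.2323]
eef_rot: [180.0, 0.2, 3.7]
contact_force: [0.3, 0.3, -2.4]
gripper_width: 0.0236
gripper_force: 20.0
```

send_rows([
  {"dp": [1,0,2.2],"roll": 0,"jaw": 0},
  {"dp": [2.1,0,4.5],"roll": 0,"jaw": 0},
  {"dp": [2.1,0,4.5],"roll": 0,"jaw": 0},
])

```text
time_s: 9.93
tcp_pos: [0.5986, -0.0138, 0.23]
eef_rot: [-180.0, 0.0, 3.6]
contact_force: [-1.2, -0.0, -3.9]
gripper_width: 0.0241
gripper_force: 20.0
```

send_rows([
  {"dp": [2,0,4.3],"roll": 0,"jaw": 0},
  {"dp": [4,0,8.6],"roll": 0,"jaw": 0},
  {"dp": [6.3,0,13.6],"roll": 0,"jaw": 0},
  {"dp": [6.3,0,13.6],"roll": 0,"jaw": 0},
])

```text
time_s: 10.42
tcp_pos: [0.6049, -0.0135, 0.2155]
eef_rot: [180.0, 0.1, 3.6]
contact_force: [-0.1, 0.6, -4.0]
gripper_width: 0.0238
gripper_force: 20.0
```

send_rows([
  {"dp": [1.7,0,3.6],"roll": 0,"jaw": 0},
  {"dp": [3.4,0,7.2],"roll": 0,"jaw": 0},
  {"dp": [3.4,0,7.2],"roll": 0,"jaw": 0},
])

```text
time_s: 10.8
tcp_pos: [0.6084, -0.0132, 0.2086]
eef_rot: [180.0, 0.0, 3.6]
contact_force: [-0.9, 0.2, -3.7]
gripper_width: 0.0241
gripper_force: 20.0
```

send_rows([
  {"dp": [1,0,2.2],"roll": 0,"jaw": 0},
  {"dp": [2,0,4.4],"roll": 0,"jaw": 0},
  {"dp": [2,0,4.4],"roll": 0,"jaw": 0},
])

```text
time_s: 11.18
tcp_pos: [0.6098, -0.0133, 0.2057]
eef_rot: [180.0, 0.0, 3.6]
contact_force: [-6.2, 0.2, 6.0]
gripper_width: 0.0238
gripper_force: 20.0
```

It stopped 27 mm lower in z (30 mm along the axis) than the left one: GO enters, NO-GO stops, so the middle block is right. Now the right block.

send_rows([
  {"dp": [-10,0,-21.5],"roll": 0,"jaw": 0},
  {"dp": [-20,0,-43],"roll": 0,"jaw": 0},
  {"dp": [-29,0,-62.3],"roll": 0,"jaw": 0},
  {"dp": [-29,50,-62.3],"roll": 0,"jaw": 0},
  {"dp": [-29,100,-62.3],"roll": 0,"jaw": 0},
])

```text
time_s: 11.8
tcp_pos: [0.5882, -0.1152, 0.2682]
eef_rot: [-180.0, -0.1, 3.7]
contact_force: [1.6, -0.6, -2.3]
gripper_width: 0.0238
gripper_force: 20.0
```

send_rows([
  {"dp": [0,20,0],"roll": 0,"jaw": 0},
  {"dp": [0,20,0],"roll": 0,"jaw": 0},
  {"dp": [0,20,0],"roll": 0,"jaw": 0},
  {"dp": [7,20,15],"roll": 0,"jaw": 0},
  {"dp": [15.2,20,32.6],"roll": 0,"jaw": 0},
])

```text
time_s: 12.42
tcp_pos: [0.6048, -0.1328, 0.2334]
eef_rot: [-180.0, -0.0, 3.7]
contact_force: [-0.7, 0.2, -2.8]
gripper_width: 0.0244
gripper_force: 20.0
```

send_rows([
  {"dp": [1,0,2.2],"roll": 0,"jaw": 0},
  {"dp": [2.1,0,4.5],"roll": 0,"jaw": 0},
  {"dp": [2.1,0,4.5],"roll": 0,"jaw": 0},
])

```text
time_s: 12.8
tcp_pos: [0.6065, -0.1336, 0.23]
eef_rot: [180.0, -0.0, 3.6]
contact_force: [0.3, 0.3, -2.3]
gripper_width: 0.0239
gripper_force: 20.0
```

Free so far. Continuing in two stages to just before the 36 mm stop, then past it.

send_rows([
  {"dp": [3,0,6.5],"roll": 0,"jaw": 0},
  {"dp": [6,0,13],"roll": 0,"jaw": 0},
  {"dp": [9.7,0,20.8],"roll": 0,"jaw": 0},
  {"dp": [9.7,0,20.8],"roll": 0,"jaw": 0},
])

```text
time_s: 13.3
tcp_pos: [0.6158, -0.133, 0.208]
eef_rot: [-180.0, 0.1, 3.6]
contact_force: [0.1, 1.0, -1.9]
gripper_width: 0.024
gripper_force: 20.0
```

send_rows([
  {"dp": [1,0,2.2],"roll": 0,"jaw": 0},
  {"dp": [2,0,4.4],"roll": 0,"jaw": 0},
  {"dp": [2.6,0,5.6],"roll": 0,"jaw": 0},
  {"dp": [2.6,0,5.6],"roll": 0,"jaw": 0},
])

```text
time_s: 13.8
tcp_pos: [0.6171, -0.1333, 0.2061]
eef_rot: [179.9, 0.1, 3.6]
contact_force: [-11.8, 1.8, 14.5]
gripper_width: 0.0237
gripper_force: 20.0
```

send_rows([
  {"dp": [-1.7,0,-3.6],"roll": 0,"jaw": 0},
  {"dp": [-3.5,0,-2.8],"roll": 0,"jaw": 0},
  {"dp": [-3.5,0,-2.8],"roll": 0,"jaw": 0},
])

```text
time_s: 14.18
tcp_pos: [0.6151, -0.133, 0.206]
eef_rot: [-180.0, 0.0, 3.6]
contact_force: [0.2, 0.0, -3.3]
gripper_width: 0.0238
gripper_force: 20.0
```

send_rows([
  {"dp": [0,2,0],"roll": 0,"jaw": 0},
  {"dp": [0,2,0],"roll": 0,"jaw": 0},
  {"dp": [0,2,0],"roll": 0,"jaw": 0},
])

```text
time_s: 14.55
tcp_pos: [0.6152, -0.135, 0.2062]
eef_rot: [-180.0, 0.0, 3.6]
contact_force: [-0.6, 0.2, -2.5]
gripper_width: 0.0236
gripper_force: 20.0
```

send_rows([
  {"dp": [0,-2,0],"roll": 0,"jaw": 0},
  {"dp": [0,-4,0],"roll": 0,"jaw": 0},
  {"dp": [0,-4,0],"roll": 0,"jaw": 0},
])

```text
time_s: 14.92
tcp_pos: [0.615, -0.1309, 0.2064]
eef_rot: [180.0, -0.0, 3.6]
contact_force: [-0.7, 1.3, -3.3]
gripper_width: 0.0238
gripper_force: 20.0
```

Sideways moves are free in the right bore, so that stop was an edge catch. I continue with the axis shifted.

send_rows([
  {"dp": [0,2,0],"roll": 0,"jaw": 0},
  {"dp": [1,2,2.2],"roll": 0,"jaw": 0},
  {"dp": [2,2,4.4],"roll": 0,"jaw": 0},
  {"dp": [2,2,4.4],"roll": 0,"jaw": 0},
])

```text
time_s: 15.42
tcp_pos: [0.6171, -0.1329, 0.2015]
eef_rot: [-180.0, 0.0, 3.6]
contact_force: [0.2, 0.6, -3.5]
gripper_width: 0.0238
gripper_force: 20.0
```

send_rows([
  {"dp": [1,0,2.2],"roll": 0,"jaw": 0},
  {"dp": [1,0,2.2],"roll": 0,"jaw": 0},
])

```text
time_s: 15.68
tcp_pos: [0.618, -0.1328, 0.1994]
eef_rot: [-180.0, 0.0, 3.6]
contact_force: [-0.8, -0.3, -2.7]
gripper_width: 0.024
gripper_force: 20.0
```

send_rows([
  {"dp": [2,0,4.3],"roll": 0,"jaw": 0},
  {"dp": [4,0,8.6],"roll": 0,"jaw": 0},
  {"dp": [5.5,0,11.8],"roll": 0,"jaw": 0},
  {"dp": [5.5,0,11.8],"roll": 0,"jaw": 0},
])

```text
time_s: 16.18
tcp_pos: [0.6236, -0.1325, 0.1874]
eef_rot: [-180.0, 0.0, 3.6]
contact_force: [-1.1, -0.0, -2.5]
gripper_width: 0.0239
gripper_force: 20.0
```

send_rows([
  {"dp": [1.3,0,2.7],"roll": 0,"jaw": 0},
  {"dp": [1.3,0,2.7],"roll": 0,"jaw": 0},
])

```text
time_s: 16.42
tcp_pos: [0.6249, -0.1324, 0.185]
eef_rot: [-180.0, 0.0, 3.6]
contact_force: [-0.9, -0.5, -3.2]
gripper_width: 0.0238
gripper_force: 20.0
```

send_rows([
  {"dp": [1.3,0,2.7],"roll": 0,"jaw": 0},
  {"dp": [1.3,0,2.7],"roll": 0,"jaw": 0},
])

```text
time_s: 16.68
tcp_pos: [0.6262, -0.1324, 0.183]
eef_rot: [180.0, -0.0, 3.6]
contact_force: [-3.5, 0.9, 2.2]
gripper_width: 0.024
gripper_force: 20.0
```

send_rows([
  {"dp": [0.6,0,1.4],"roll": 0,"jaw": 0},
  {"dp": [0.6,0,1.4],"roll": 0,"jaw": 0},
])

```text
time_s: 16.92
tcp_pos: [0.6265, -0.1326, 0.183]
eef_rot: [180.0, -0.0, 3.6]
contact_force: [-8.4, 2.7, 12.0]
gripper_width: 0.0236
gripper_force: 20.0
```

The collar came to rest on the right block (z 0.183), so that one is too loose. The middle block is the right one. I retreat and carry the gauge back.

send_rows([
  {"dp": [-10,0,-24],"roll": 0,"jaw": 0},
  {"dp": [-23,0,-54],"roll": 0,"jaw": 0},
  {"dp": [-37.5,0,-86],"roll": 0,"jaw": 0},
  {"dp": [-37.5,0,-86],"roll": 0,"jaw": 0},
  {"dp": [-57,-56,-86],"roll": 0,"jaw": 0},
], newtons=30)

```text
time_s: 17.55
tcp_pos: [0.5673, -0.0813, 0.2661]
eef_rot: [180.0, -0.0, 3.4]
contact_force: [0.4, 3.0, -2.8]
gripper_width: 0.0242
gripper_force: 30.0
```

send_rows([
  {"dp": [-20,-58,0],"roll": 0,"jaw": 0},
  {"dp": [-40,-116,0],"roll": 0,"jaw": 0},
  {"dp": [-60,-174,0],"roll": 0,"jaw": 0},
  {"dp": [-80,-232,0],"roll": 0,"jaw": 0},
  {"dp": [-100,-290,0],"roll": 0,"jaw": 0},
])

```text
time_s: 18.18
tcp_pos: [0.4474, 0.2051, 0.2666]
eef_rot: [-180.0, -0.0, 3.6]
contact_force: [2.0, 1.0, -3.1]
gripper_width: 0.0235
gripper_force: 30.0
```

send_rows([
  {"dp": [-20,-58,0],"roll": 0,"jaw": 0},
  {"dp": [-44,-100,0],"roll": 0,"jaw": 0},
  {"dp": [-44,-137,0],"roll": 0,"jaw": 0},
  {"dp": [-44,-137,0],"roll": 0,"jaw": 0},
])

```text
time_s: 18.68
tcp_pos: [0.3952, 0.3397, 0.266]
eef_rot: [180.0, 0.0, 3.8]
contact_force: [0.8, 0.3, -2.5]
gripper_width: 0.0241
gripper_force: 30.0
```

send_rows([
  {"dp": [-1,3,45],"roll": 0,"jaw": 0},
  {"dp": [-1,3,70],"roll": 0,"jaw": 0},
  {"dp": [8,3,90],"roll": 0,"jaw": 0},
  {"dp": [18,3,111],"roll": 0,"jaw": 0},
  {"dp": [18,3,111],"roll": 0,"jaw": 0},
])

```text
time_s: 19.3
tcp_pos: [0.4155, 0.3349, 0.157]
eef_rot: [180.0, -0.1, 3.6]
contact_force: [0.1, -3.4, 8.9]
gripper_width: 0.0237
gripper_force: 30.0
```

Run:
```python
from plant import r
from h import *
s,t=r.capture("side"),r.capture("top");st=r.get_state();print(st["tcp_pos"],st["eef_rot"],st["time_s"],st["contact_force"])
o=np.hstack([cv2.resize(t["image"][160:250,200:360],(400,225),interpolation=cv2.INTER_CUBIC),cv2.resize(s["image"][90:190,170:270],(400,400),interpolation=cv2.INTER_CUBIC)[135:360]])
cv2.imwrite("pics/g4.png",o)
```

```text
[0.41543203 0.33490441 0.15717546] [-1.79983114e+02 -1.41006591e-01  3.61452351e+00] 19.4 [ 1.23582238 -2.85772128  6.7185117 ]
```

View pics/g4.png

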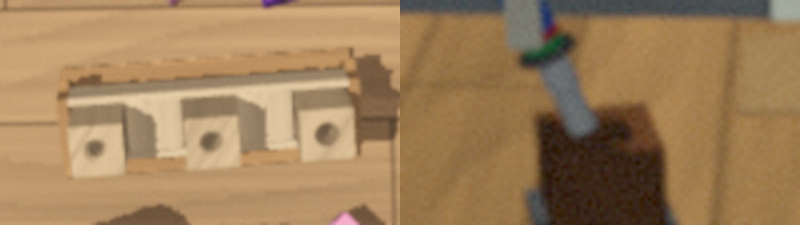

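The crop shows the three blocks still seated. The gauge tip at crop (583,130) is resting on the stand's face just robot-side of the hole at (612,130). I work out the correction.

Run:
```python
from plant import r
from h import *
s=r.capture("side");p=r.get_state()["tcp_pos"];y=np.radians(3.6)
px=lambda u,v:((u-400+.5)/4-.5+170,(v+135+.5)/4-.5+90)
print("tip",plane(s,px(580,133),.074),"hole vis edge",plane(s,px(630,132),.072))
c=vplane(s,px(545,52),p,y);t=vplane(s,px(580,133),p,y);print(p,c,t,np.degrees(np.arctan2(t[0]-c[0],c[1]-t[1])))
```

```text
tip [0.44854512 0.33174402 0.074     ] hole vis edge [0.48252773 0.33900365 0.072     ]
[0.41541529 0.33485515 0.15718952] [ 11.77306493 -25.10674139] [ 32.54432284 -85.52376707] 18.97287184183426
```

send_rows([
  {"dp": [0,0,-12],"roll": 0,"jaw": 0},
  {"dp": [12,-4,-12],"roll": 0,"jaw": 0},
  {"dp": [12,-4,-12],"roll": 0,"jaw": 0},
  {"dp": [14,-4,0],"roll": 0,"jaw": 0},
  {"dp": [14,-4,6],"roll": 0,"jaw": 0},
], newtons=15)

```text
time_s: 20.08
tcp_pos: [0.4271, 0.3394, 0.1485]
eef_rot: [179.9, 0.1, 3.6]
contact_force: [-0.3, 0.0, -2.4]
gripper_width: 0.024
gripper_force: 15.0
```

send_rows([
  {"dp": [1,0,5],"roll": 0,"jaw": 0},
  {"dp": [1,0,5],"roll": 0,"jaw": 0},
])

```text
time_s: 20.32
tcp_pos: [0.4284, 0.3399, 0.1445]
eef_rot: [179.9, 0.0, 3.6]
contact_force: [0.0, -0.2, -2.1]
gripper_width: 0.0242
gripper_force: 15.0
```

send_rows([
  {"dp": [9,0,-2],"roll": 0,"jaw": 0},
  {"dp": [18,0,-4],"roll": 0,"jaw": 0},
  {"dp": [27,0,-5],"roll": 0,"jaw": 0},
  {"dp": [35,0,-5],"roll": 0,"jaw": 0},
  {"dp": [35,0,-5],"roll": 0,"jaw": 0},
], newtons=7)

```text
time_s: 20.95
tcp_pos: [0.4643, 0.3424, 0.15]
eef_rot: [-180.0, -0.0, 3.6]
contact_force: [-0.3, -0.4, -2.7]
gripper_width: 0.0239
gripper_force: 7.0
```

send_rows([
  {"dp": [-3,0,6],"roll": 0,"jaw": 0},
  {"dp": [-3,0,14],"roll": 0,"jaw": 0},
  {"dp": [-3,0,14],"roll": 0,"jaw": 0},
])

```text
time_s: 21.32
tcp_pos: [0.4599, 0.3417, 0.1352]
eef_rot: [179.9, 0.1, 3.6]
contact_force: [0.8, 0.5, -2.1]
gripper_width: 0.024
gripper_force: 7.0
```

Run:
```python
from plant import r
from h import *
s,t=r.capture("side"),r.capture("top");st=r.get_state();print(st["tcp_pos"],st["time_s"],st["contact_force"])
hsv=cv2.cvtColor(s["image"],cv2.COLOR_BGR2HSV)[90:190,170:270]
cv2.imwrite("pics/g5.png",cv2.resize(s["image"][90:190,170:270],(400,400),interpolation=cv2.INTER_CUBIC))
```

```text
[0.46038067 0.34217944 0.13601335] 21.425 [ 0.09880342 -0.01688256 -2.11069882]
```

View pics/g5.png

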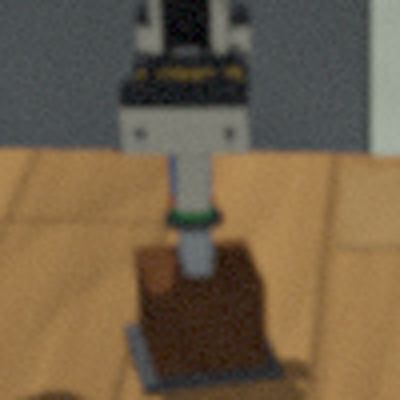

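The gauge is upright with its tip in the well (crop (200,270)) and the collar still about 36 mm above the stand. I lower it.

send_rows([
  {"dp": [0,0,10],"roll": 0,"jaw": 0},
  {"dp": [0,1,20],"roll": 0,"jaw": 0},
  {"dp": [0,1,30],"roll": 0,"jaw": 0},
  {"dp": [0,1,30],"roll": 0,"jaw": 0},
])

```text
time_s: 21.92
tcp_pos: [0.4601, 0.3405, 0.1049]
eef_rot: [179.9, 0.1, 3.6]
contact_force: [0.7, 0.5, -1.0]
gripper_width: 0.0244
gripper_force: 7.0
```

send_rows([
  {"dp": [0,0,2],"roll": 0,"jaw": 0},
  {"dp": [0,0,4],"roll": 0,"jaw": 0},
  {"dp": [0,0,4],"roll": 0,"jaw": 0},
])

```text
time_s: 22.3
tcp_pos: [0.4612, 0.3415, 0.1029]
eef_rot: [-180.0, -0.1, 3.6]
contact_force: [2.0, -0.8, 0.8]
gripper_width: 0.0244
gripper_force: 7.0
```

send_rows([
  {"dp": [0,0,0],"roll": 0,"jaw": 40},
  {"dp": [0,0,0],"roll": 0,"jaw": 80},
  {"dp": [0,0,0],"roll": 0,"jaw": 100},
  {"dp": [0,0,-40],"roll": 0,"jaw": 100},
  {"dp": [0,0,-90],"roll": 0,"jaw": 100},
])

```text
time_s: 22.92
tcp_pos: [0.46, 0.3406, 0.1921]
eef_rot: [179.9, 0.1, 3.6]
contact_force: [1.1, 2.0, 0.3]
gripper_width: 0.068
gripper_force: 0.0
```

send_rows([
  {"dp": [0,0,-50],"roll": 0,"jaw": 100},
  {"dp": [20,55,-90],"roll": 0,"jaw": 100},
  {"dp": [40,110,-90],"roll": 0,"jaw": 100},
  {"dp": [60,165,-90],"roll": 0,"jaw": 100},
  {"dp": [60,165,-90],"roll": 0,"jaw": 100},
])

```text
time_s: 23.55
tcp_pos: [0.5317, 0.1768, 0.2823]
eef_rot: [180.0, -0.0, 3.4]
contact_force: [-0.7, 0.2, -0.5]
gripper_width: 0.0875
gripper_force: 0.0
```

Run:
```python
from plant import r
from h import *
np.set_printoptions(precision=4,suppress=True)
s,t=r.capture("side"),r.capture("top");st=r.get_state();print(st["tcp_pos"],st["time_s"])
for n,c in(("side",s),("top",t)):
    hsv=cv2.cvtColor(c["image"],cv2.COLOR_BGR2HSV);m=cv2.inRange(hsv,(105,140,70),(125,255,255));m[:,260:]=0
    if n=="top":m[:,:130]=0;m[:250]=0
    else:m[200:]=0
    ys,xs=np.nonzero(m);print(n,len(xs),xs.min(),xs.max(),ys.min(),ys.max())
    if n=="side":print("handle end z:",vplane(c,((xs[ys<=ys.min()+1]).mean(),ys.min()-.5),np.array([.46,.34,0]),0.06))
# rack back board: side px of its upper edge, on planes of left/middle
for p,y in(((305,180),.14),((305,180),.16)):
    o,d=ray(s,p);print("board",y,o+d*(y-o[1])/d[1])
o=np.hstack([cv2.resize(s["image"][145:305,250:350],(375,600),interpolation=cv2.INTER_CUBIC),np.vstack([cv2.resize(s["image"][110:190,190:270],(300,300),interpolation=cv2.INTER_CUBIC),cv2.resize(t["image"][170:250,215:355],(300,171),interpolation=cv2.INTER_CUBIC),np.zeros((129,300,3),np.uint8)])])
cv2.imwrite("pics/g6.png",o)
```

```text
[0.531  0.1796 0.2821] 23.65
side 169 214 222 127 150
handle end z: [  0.1546 159.2887]Traceback (most recent call last):
  File "<stdin>", line 9, in <module>
    return umr_minimum(a, axis, None, out, keepdims, initial, where)
ValueError: zero-size array to reduction operation minimum which has no identity
```

Run:
```python
from plant import r
from h import *
np.set_printoptions(precision=4,suppress=True)
s,t=r.capture("side"),r.capture("top")
for y in(.14,.165):
    o,d=ray(s,(305,180));print("board",y,o+d*(y-o[1])/d[1])
a=cv2.imread("pics/side0.png");
# board right end top px: approx from side0 (322,262) on plane y=-.165
for p in((312,200),(322,262)):
    o,d=ray(s,p);print(p,o+d*(-.165-o[1])/d[1])
print(plane(t,(225,188),.12),plane(t,(343,181),.12),plane(t,(227,194),.12))
# mouth of middle block from dark bore pixels in the top view
im=cv2.cvtColor(t["image"],cv2.COLOR_BGR2GRAY)
for n,u,v in(("M",284,216),("R",331,213)):
    w=im[v-6:v+7,u-6:u+7].astype(float);k=np.clip(np.percentile(w,70)-15-w,0,None);yy,xx=np.mgrid[v-6:v+7,u-6:u+7];c=((k*xx).sum()/k.sum(),(k*yy).sum()/k.sum());print(n,c,plane(t,c,.139))
```

```text
board 0.14 [0.6878 0.14   0.1024]
board 0.165 [0.6898 0.165  0.0897]
(312, 200) [ 0.6775 -0.165   0.2185]
(322, 262) [ 0.7036 -0.165   0.0843]
[0.717  0.1453 0.12  ] [ 0.7315 -0.1681  0.12  ] [0.701  0.1401 0.12  ]
M (np.float64(283.2162162162162), np.float64(216.24324324324326)) [ 0.6388 -0.008   0.139 ]
R (np.float64(329.9353547398007), np.float64(213.57950770803168)) [ 0.6441 -0.1297  0.139 ]
```

send_rows([
  {"dp": [30,52,15],"roll": 0,"jaw": 100},
  {"dp": [60,104,30],"roll": 0,"jaw": 100},
  {"dp": [88,156,45],"roll": 0,"jaw": 100},
  {"dp": [110.5,197.5,60],"roll": 0,"jaw": 100},
  {"dp": [110.5,197.5,82],"roll": 0,"jaw": 100},
])

```text
time_s: 24.38
tcp_pos: [0.6551, -0.011, 0.199]
eef_rot: [180.0, 0.0, 3.5]
contact_force: [-0.5, 1.3, -0.0]
gripper_width: 0.0878
gripper_force: 0.0
```

send_rows([
  {"dp": [0,0,0],"roll": 0,"jaw": 100},
  {"dp": [0,0,0],"roll": 0,"jaw": 100},
])

```text
time_s: 24.62
tcp_pos: [0.654, -0.0085, 0.201]
eef_rot: [180.0, -0.0, 3.7]
contact_force: [-0.8, -0.1, 0.8]
gripper_width: 0.0876
gripper_force: 0.0
```

send_rows([
  {"dp": [0,1.5,40],"roll": 0,"jaw": 100},
  {"dp": [0,1.5,65],"roll": 0,"jaw": 100},
  {"dp": [0,1.5,80],"roll": 0,"jaw": 100},
  {"dp": [0,1.5,88],"roll": 0,"jaw": 100},
  {"dp": [0,1.5,88],"roll": 0,"jaw": 100},
])

```text
time_s: 25.25
tcp_pos: [0.654, -0.011, 0.1126]
eef_rot: [180.0, -0.0, 3.7]
contact_force: [0.2, 0.3, -0.1]
gripper_width: 0.0874
gripper_force: 0.0
```

send_rows([
  {"dp": [0,0,3],"roll": 0,"jaw": 100},
  {"dp": [0,0,3],"roll": 0,"jaw": 100},
])

```text
time_s: 25.5
tcp_pos: [0.6539, -0.0114, 0.1096]
eef_rot: [-180.0, -0.0, 3.6]
contact_force: [-0.0, 0.1, 0.5]
gripper_width: 0.0878
gripper_force: 0.0
```

send_rows([
  {"dp": [0,0,0],"roll": 0,"jaw": 60},
  {"dp": [0,0,0],"roll": 0,"jaw": 50},
  {"dp": [0,0,0],"roll": 0,"jaw": 50},
  {"dp": [0,0,0],"roll": 0,"jaw": 50},
  {"dp": [0,0,0],"roll": 0,"jaw": 50},
], newtons=15)

```text
time_s: 26.12
tcp_pos: [0.6537, -0.0113, 0.1092]
eef_rot: [-180.0, 0.0, 3.6]
contact_force: [-0.8, 0.6, -0.5]
gripper_width: 0.0563
gripper_force: 15.0
```

send_rows([
  {"dp": [0,0,0],"roll": 0,"jaw": 50},
  {"dp": [0,0,0],"roll": 0,"jaw": 50},
], newtons=25)

```text
time_s: 26.38
tcp_pos: [0.6537, -0.0113, 0.1092]
eef_rot: [-180.0, -0.0, 3.6]
contact_force: [-0.7, 0.2, -0.4]
gripper_width: 0.0559
gripper_force: 25.0
```

send_rows([
  {"dp": [-3,0,-6.4],"roll": 0,"jaw": 50},
  {"dp": [-7,0,-15],"roll": 0,"jaw": 50},
  {"dp": [-12,0,-25.7],"roll": 0,"jaw": 50},
  {"dp": [-18,0,-38.6],"roll": 0,"jaw": 50},
  {"dp": [-25,0,-53.6],"roll": 0,"jaw": 50},
])

```text
time_s: 27.0
tcp_pos: [0.6283, -0.013, 0.164]
eef_rot: [-180.0, -0.0, 3.6]
contact_force: [-0.3, -0.4, -1.3]
gripper_width: 0.0558
gripper_force: 25.0
```

send_rows([
  {"dp": [-15,0,-32],"roll": 0,"jaw": 50},
  {"dp": [-30,0,-64],"roll": 0,"jaw": 50},
  {"dp": [-30,0,-64],"roll": 0,"jaw": 50},
])

```text
time_s: 27.38
tcp_pos: [0.5994, -0.0147, 0.2311]
eef_rot: [-180.0, -0.4, 3.6]
contact_force: [-0.3, -0.1, -2.4]
gripper_width: 0.0557
gripper_force: 25.0
```

send_rows([
  {"dp": [-28,40,0],"roll": 0.04,"jaw": 50},
  {"dp": [-60,90,0],"roll": 0.09,"jaw": 50},
  {"dp": [-93,140,0],"roll": 0.14,"jaw": 50},
  {"dp": [-127,190,0],"roll": 0.18,"jaw": 50},
  {"dp": [-160,240,0],"roll": 0.213,"jaw": 50},
])

```text
time_s: 28.0
tcp_pos: [0.4529, -0.2657, 0.2267]
eef_rot: [-180.0, 0.0, -8.6]
contact_force: [1.2, -1.2, -2.0]
gripper_width: 0.0559
gripper_force: 25.0
```

send_rows([
  {"dp": [0,0,0],"roll": 0,"jaw": 50},
  {"dp": [-15,40,20],"roll": 0,"jaw": 50},
  {"dp": [-30,80,40],"roll": 0,"jaw": 50},
  {"dp": [-39,100,60],"roll": 0,"jaw": 50},
  {"dp": [-39,100,60],"roll": 0,"jaw": 50},
])

```text
time_s: 28.62
tcp_pos: [0.3993, -0.3575, 0.1649]
eef_rot: [-179.9, 0.2, -8.7]
contact_force: [0.2, 0.5, -0.9]
gripper_width: 0.0559
gripper_force: 25.0
```

Run:
```python
from plant import r
from h import *
s,t=r.capture("side"),r.capture("top");st=r.get_state();p=st["tcp_pos"];print(p,st["eef_rot"],st["time_s"],st["contact_force"])
v=np.array([.4008,-.3571])-p[:2];y=np.radians(st["eef_rot"][2]);print("to go tx,ty",1e3*(v[0]*np.cos(y)+v[1]*np.sin(y)),1e3*(v[0]*np.sin(y)-v[1]*np.cos(y)))
o=np.hstack([cv2.resize(t["image"][200:340,350:460],(330,420),interpolation=cv2.INTER_CUBIC),cv2.resize(s["image"][220:420,90:290],(420,420),interpolation=cv2.INTER_CUBIC)])
cv2.imwrite("pics/g7.png",o)
```

```text
[ 0.40123832 -0.35725339  0.16680417] [ 1.79998483e+02  1.49234550e-02 -8.57789952e+00] 28.725 [-0.56987372  0.23396776 -2.63430143]
to go tx,ty -0.4562940604482228 -0.08630229250146938
```

View pics/g7.png

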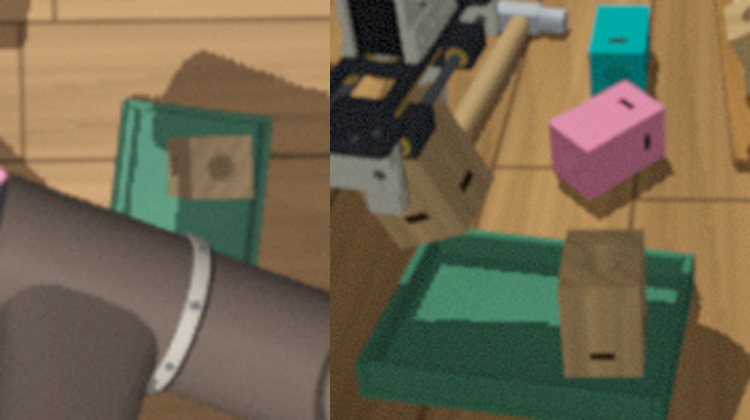

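The tilted block hangs over the free end with its lowest corner at crop (405,245), clear of the done block at (600,300). I lower it to just above the floor.

send_rows([
  {"dp": [0,0,35],"roll": 0,"jaw": 50},
  {"dp": [0,0,65],"roll": 0,"jaw": 50},
  {"dp": [0,0,82],"roll": 0,"jaw": 50},
  {"dp": [0,0,92],"roll": 0,"jaw": 50},
  {"dp": [0,0,92],"roll": 0,"jaw": 50},
])

```text
time_s: 29.35
tcp_pos: [0.4014, -0.3571, 0.0749]
eef_rot: [180.0, 0.0, -8.5]
contact_force: [-0.1, -0.1, -2.1]
gripper_width: 0.0558
gripper_force: 25.0
```

send_rows([
  {"dp": [0,0,2],"roll": 0,"jaw": 50},
  {"dp": [0,0,5],"roll": 0,"jaw": 50},
  {"dp": [0,0,5],"roll": 0,"jaw": 50},
], newtons=10)

```text
time_s: 29.72
tcp_pos: [0.4008, -0.3576, 0.0699]
eef_rot: [180.0, -0.0, -8.6]
contact_force: [-0.2, -0.2, -1.3]
gripper_width: 0.0558
gripper_force: 10.0
```

send_rows([
  {"dp": [0,0,1.5],"roll": 0,"jaw": 50},
  {"dp": [0,0,3],"roll": 0,"jaw": 50},
  {"dp": [0,0,3],"roll": 0,"jaw": 50},
])

```text
time_s: 30.1
tcp_pos: [0.4009, -0.3576, 0.067]
eef_rot: [180.0, -0.0, -8.6]
contact_force: [-0.8, 1.2, 2.0]
gripper_width: 0.056
gripper_force: 10.0
```

send_rows([
  {"dp": [0,0,1],"roll": 0,"jaw": 50},
  {"dp": [0,0,1],"roll": 0,"jaw": 50},
])

```text
time_s: 30.35
tcp_pos: [0.4014, -0.3577, 0.0667]
eef_rot: [180.0, -0.1, -8.6]
contact_force: [-0.1, 2.4, 7.9]
gripper_width: 0.0557
gripper_force: 10.0
```

Contact was at the height I predicted. Now I swing the block upright by moving along the arc about its lower edge.

send_rows([
  {"dp": [5,0,0.2],"roll": 0,"jaw": 50},
  {"dp": [9,0,0.6],"roll": 0,"jaw": 50},
  {"dp": [13,0,1.3],"roll": 0,"jaw": 50},
  {"dp": [13,0,1.3],"roll": 0,"jaw": 50},
])

```text
time_s: 30.85
tcp_pos: [0.414, -0.3595, 0.0642]
eef_rot: [-180.0, -0.0, -8.6]
contact_force: [-1.3, 0.4, 1.0]
gripper_width: 0.0559
gripper_force: 10.0
```

send_rows([
  {"dp": [5,0,1.3],"roll": 0,"jaw": 50},
  {"dp": [10,0,3],"roll": 0,"jaw": 50},
  {"dp": [14,0,4.7],"roll": 0,"jaw": 50},
  {"dp": [14,0,4.7],"roll": 0,"jaw": 50},
])

```text
time_s: 31.35
tcp_pos: [0.4281, -0.3616, 0.0594]
eef_rot: [180.0, -0.0, -8.6]
contact_force: [0.8, -0.3, -1.8]
gripper_width: 0.0561
gripper_force: 10.0
```

Run:
```python
from plant import r
from h import *
s=r.capture("side");st=r.get_state();p=st["tcp_pos"];print(p,st["time_s"],st["contact_force"],st["gripper_width"])
im=s["image"][220:420,90:330];cv2.imwrite("pics/g8.png",cv2.resize(im,(720,600),interpolation=cv2.INTER_CUBIC))
```

```text
[ 0.42804336 -0.36160849  0.05949863] 31.4 [-0.51975018  0.42715582 -2.26499425] 0.056013926260925655
```

View pics/g8.png

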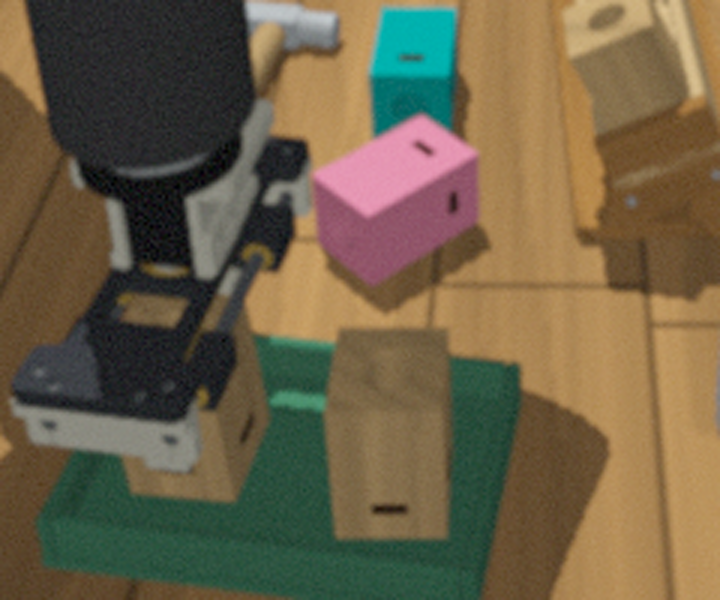

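The block is nearly upright in the free half, with its base at (130–238,498), and the done block at (390,430) is untouched. A small lean remains, and from here lowering with a light grip squares it up.

send_rows([
  {"dp": [0,0,1],"roll": 0,"jaw": 50},
  {"dp": [0,0,2],"roll": 0,"jaw": 50},
  {"dp": [0,0,2],"roll": 0,"jaw": 50},
], newtons=6)

```text
time_s: 31.78
tcp_pos: [0.4289, -0.3619, 0.0586]
eef_rot: [180.0, -0.2, -8.6]
contact_force: [3.2, 1.8, 4.1]
gripper_width: 0.0557
gripper_force: 6.0
```

send_rows([
  {"dp": [0,0,1],"roll": 0,"jaw": 50},
  {"dp": [0,0,2],"roll": 0,"jaw": 50},
  {"dp": [0,0,2],"roll": 0,"jaw": 50},
])

```text
time_s: 32.15
tcp_pos: [0.4298, -0.3621, 0.057]
eef_rot: [179.9, -0.3, -8.5]
contact_force: [5.0, 3.2, 7.1]
gripper_width: 0.0559
gripper_force: 6.0
```

send_rows([
  {"dp": [2,0,0],"roll": 0,"jaw": 50},
  {"dp": [4,0,0],"roll": 0,"jaw": 50},
  {"dp": [4,0,0],"roll": 0,"jaw": 50},
])

```text
time_s: 32.52
tcp_pos: [0.4311, -0.3622, 0.056]
eef_rot: [180.0, 0.0, -8.6]
contact_force: [-1.3, 2.3, 8.2]
gripper_width: 0.056
gripper_force: 6.0
```

```bash
cat > lean.py <<'E'
from plant import r
from h import *
s=r.capture("side");st=r.get_state();p=st["tcp_pos"];print(p,st["time_s"],st["contact_force"])
y=np.radians(-8.6);n=np.array([-np.sin(y),np.cos(y),0]);o0=np.array([p[0],p[1],0])-.028*n
x0,y0=115,330;g=cv2.cvtColor(s["image"],cv2.COLOR_BGR2GRAY)[y0:400,x0:190]
g=cv2.resize(g,None,fx=4,fy=4,interpolation=cv2.INTER_CUBIC)
L=cv2.createLineSegmentDetector().detect(g)[0][:,0]
for a in L:
    l=np.hypot(a[2]-a[0],a[3]-a[1])
    if l<50:continue
    q=[vplane(s,((a[i]+.5)/4-.5+x0,(a[i+1]+.5)/4-.5+y0),o0,y) for i in(0,2)];d=q[1]-q[0]
    print(np.round(q[0]),np.round(q[1]),"px",np.round([a[0]/4+x0,a[1]/4+y0,a[2]/4+x0,a[3]/4+y0]),"ang",round(float(np.degrees(np.arctan2(d[1],d[0]))),1))
E
python3 lean.py
```

```text
[ 0.43102564 -0.36218802  0.05600137] 32.575 [-0.63403638  2.91750688  7.33466029]
[ 3. 61.] [-56.  61.] px [152. 364. 115. 359.] ang 179.9
[-60.  33.] [-32.  33.] px [115. 371. 133. 373.] ang 0.8
```

```bash
sed -i 's/l<50/l<22/' lean.py; python3 lean.py
```

```text
[ 0.43104685 -0.36220954  0.05600818] 32.625 [-0.50776191  2.28760624  7.01776348]
[ 3. 61.] [-56.  61.] px [152. 364. 115. 359.] ang 180.0
[-60.  33.] [-31.  33.] px [115. 371. 133. 374.] ang 0.2
[11. 79.] [ 6. 66.] px [156. 356. 154. 362.] ang -109.0
[ 34. 101.] [27. 87.] px [170. 347. 166. 353.] ang -115.7
[ -3. 127.] [  8. 127.] px [143. 331. 151. 331.] ang 4.9
[ 47. 133.] [ 56. 134.] px [176. 331. 183. 332.] ang 4.0
[ 37. 127.] [ 37. 110.] px [170. 334. 171. 343.] ang -90.0
[40. 71.] [34. 54.] px [176. 362. 173. 369.] ang -110.0
[6. 9.] [23.  8.] px [158. 388. 169. 389.] ang -1.3
[28. 86.] [23. 75.] px [167. 354. 164. 359.] ang -113.8
[32. 58.] [37. 72.] px [171. 367. 173. 361.] ang 71.2
```

The lower edge of the block's near face lies on the tray floor (z = 8 mm, within 1.3° of level), so it stands upright. I ease off and release.

send_rows([
  {"dp": [0,0,-1.5],"roll": 0,"jaw": 50},
  {"dp": [0,0,-1.5],"roll": 0,"jaw": 66},
  {"dp": [0,0,-1.5],"roll": 0,"jaw": 72},
  {"dp": [0,0,-1.5],"roll": 0,"jaw": 85},
  {"dp": [0,0,-1.5],"roll": 0,"jaw": 85},
], newtons=3)

```text
time_s: 33.25
tcp_pos: [0.4314, -0.3621, 0.0572]
eef_rot: [-180.0, 0.0, -8.6]
contact_force: [0.5, 0.0, 0.1]
gripper_width: 0.0733
gripper_force: 0.0
```

send_rows([
  {"dp": [0,0,-20],"roll": 0,"jaw": 85},
  {"dp": [0,0,-60],"roll": 0,"jaw": 85},
  {"dp": [0,0,-110],"roll": 0,"jaw": 85},
  {"dp": [0,0,-150],"roll": 0,"jaw": 85},
])

```text
time_s: 33.75
tcp_pos: [0.4316, -0.3623, 0.2094]
eef_rot: [180.0, -0.1, -8.6]
contact_force: [0.9, 0.2, -0.9]
gripper_width: 0.0746
gripper_force: 0.0
```

send_rows([
  {"dp": [-20,-55,-10],"roll": 0,"jaw": 85},
  {"dp": [-40,-110,-20],"roll": 0,"jaw": 85},
  {"dp": [-40,-165,-30],"roll": 0,"jaw": 85},
  {"dp": [-40,-220,-30],"roll": 0,"jaw": 85},
  {"dp": [-40,-220,-30],"roll": 0,"jaw": 85},
])

```text
time_s: 34.38
tcp_pos: [0.4253, -0.1356, 0.2379]
eef_rot: [-180.0, -0.1, -8.3]
contact_force: [0.0, -1.3, -0.5]
gripper_width: 0.0749
gripper_force: 0.0
```

Run:
```python
from plant import r
from h import *
np.set_printoptions(precision=4,suppress=True)
s,t=r.capture("side"),r.capture("top");st=r.get_state();print(st["tcp_pos"],st["time_s"])
C=np.array([.4799,-.3691]);y=np.radians(-8.6);R=np.array([[np.cos(y),np.sin(y)],[-np.sin(y),np.cos(y)]])
hsv=cv2.cvtColor(t["image"],cv2.COLOR_BGR2HSV)
m=cv2.inRange(hsv,(8,40,90),(28,255,255));
# block top faces: not green, within tray interior
poly=np.zeros_like(m);cv2.fillPoly(poly,[np.array([(394,238),(438,242),(430,310),(387,305)],np.int32)],255);m&=poly
for c in cv2.findContours(m,cv2.RETR_EXTERNAL,cv2.CHAIN_APPROX_SIMPLE)[0]:
    if cv2.contourArea(c)<60:continue
    b=cv2.minAreaRect(c);print("top blob",np.round(b[0],1),np.round(b[1],1),cv2.contourArea(c),"tray frame mm",1e3*R@(plane(t,b[0],.09)[:2]-C))
# side view: outline lines of blocks in the tray
g=cv2.resize(cv2.cvtColor(s["image"],cv2.COLOR_BGR2GRAY)[310:410,105:250],None,fx=4,fy=4,interpolation=cv2.INTER_CUBIC)
for a in cv2.createLineSegmentDetector().detect(g)[0][:,0]:
    d=a[2:]-a[:2];l=np.hypot(*d)
    if l>80 and abs(d[1])>3*abs(d[0]):print("vert",np.round(a/4+[105,310,105,310],1),"deg",round(float(np.degrees(np.arctan(d[0]/d[1]))),1))
```

```text
[ 0.4249 -0.138   0.2375] 34.475
top blob [412.5 294.1] [28.1 21.9] 549.5 tray frame mm [-55.182    6.8139]
top blob [420. 255.] [20. 28.] 504.5 tray frame mm [52.208  -0.3127]
```

Run:
```python
from plant import r
from h import *
s=r.capture("side");o=cv2.imread("pics/side0.png")
C=np.array([.4799,-.3691]);y=np.radians(-8.6);ex=np.array([np.cos(y),np.sin(y)]);ey=np.array([-np.sin(y),np.cos(y)])
g=cv2.resize(cv2.cvtColor(s["image"],cv2.COLOR_BGR2GRAY)[310:410,105:250],None,fx=4,fy=4,interpolation=cv2.INTER_CUBIC)
q=C-.055*ex-.025*ey;o0=np.array([q[0],q[1],0])
for a in cv2.createLineSegmentDetector().detect(g)[0][:,0]:
    if np.hypot(*(a[2:]-a[:2]))>50:
        A,B=[vplane(s,((a[i]+.5)/4-.5+105,(a[i+1]+.5)/4-.5+310),o0,y) for i in(0,2)]
        if abs(A[0])<45 and A[1]<130:print(np.round(A),np.round(B),round(float(np.degrees(np.arctan2(*(B-A)[::-1]))),1))
# changed regions against the start, outside free tray half and arm
d=cv2.absdiff(s["image"],o).max(2);m=((cv2.GaussianBlur(d,(5,5),0)>40)*255).astype(np.uint8)
for c in cv2.findContours(m,cv2.RETR_EXTERNAL,cv2.CHAIN_APPROX_SIMPLE)[0]:
    if cv2.contourArea(c)>25:print("changed",cv2.boundingRect(c))
```

```text
[27. 95.] [ 47. 143.] 66.4
[-29.  94.] [25. 95.] 0.2
[ 24. -17.] [ -2. -18.] -177.9
changed (256, 407, 8, 13)
changed (241, 357, 13, 53)
changed (0, 303, 250, 109)
changed (195, 260, 47, 32)
changed (279, 198, 29, 22)
changed (157, 193, 9, 8)
changed (278, 186, 21, 18)
changed (14, 148, 25, 49)
changed (41, 108, 160, 207)
changed (165, 102, 16, 25)
changed (136, 90, 47, 14)
changed (0, 22, 35, 123)
changed (119, 0, 68, 88)
```

The block's top edge is level (0.2°) at about 90 mm, so it stands upright in the free half. Handing in.

```bash
python3 -c "
from plant import r
print(r.close_job())"
```

```text
the job is handed in; nothing more can be done
None
```

I tried the gauge in all three bores (left too tight, middle right, right too loose), hung it back in its stand, stood the middle block upright in the free half of the tray, and handed the job in at about 34.6 s; no verdict came back.

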